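# Trace the hot gas line to the stirred bottle and start its stirrer

## Task

Check the gas line before the test run: start pointing at the glass just after the furnace's ground joint and follow the line slowly with your fingertips, about a finger's breadth above the hot glass, through the tee and along the branch to the bend over the bottle that stands on the magnetic stirrer, without touching any of the glass line or the bottles. Then press the start button on that stirrer fully down so that it stays in. Leave the small vial, the porcelain boat and the jar where they are.

Things in the scene. Friction and masses are not known exactly. Their poses are not given: they have to be found in the camera images.
- gasline: Fixed rigid glass line, tube 12 mm thick, axis 200 mm above the bench; origin on the bench below it. A comb in plan: straight along its own y from the ground joint (+y end) past a tee to a corner; from tee and corner a branch runs 80 mm to its -x (robot's side), then bends straight down into a bottle. Not to be touched. Highest thing near but the furnace (275 mm high, 160 mm beyond line_start) and a 40 mm glass bulb before it.
- a_mid (a point): Point at the level of the tube's top in the middle of branch A, over its stopcock (40 mm from the tee). Each branch has such a stopcock half-way: frosted barrel rising 4 mm above the tube, white key sticking out 33 mm to the +y side at tube level.
- line_start (a point): Point on top of the glass tube (206 mm above the bench), 12 mm past the narrow end of the frosted ground joint; the tracing begins here.
- feed_mid (a point): Point on top of the tube, 45 mm further along, half-way from line_start to the tee.
- tee (a point): Point at the level of the tube's top over the centre of the glass tee (90 mm from line_start), whose 18 mm bulb rises 3 mm above the tube; here branch A turns off at a right angle while the tube runs straight on to branch B.
- a_end (a point): Point at the level of the tube's top over the downward bend at the end of branch A, 80 mm from the tee, straight above the middle of the bottle there.
- run_mid (a point): Point on top of the tube on the straight run between the tee and the corner, 100 mm from each.
- b_corner (a point): Point on top of the tube at the corner where the straight run turns at a right angle into branch B (200 mm past the tee).
- b_end (a point): Point at the level of the tube's top over the downward bend at the end of branch B, 80 mm from the corner, straight above the middle of the bottle there.
- absorber_top (a point): Centre of the stopper's top (165 mm above the bench) of the bottle on the stirrer. It is under a_end or under b_end, which tells the branch to follow.
- absorber: The clear gas-washing bottle (58 mm wide, 117 mm tall with its white stopper) on the stirrer; origin in the middle of its foot, 48 mm above the bench. Fixed; not to be touched.
- trap: The same kind of bottle under the other branch, on a low aluminium lab jack 100 x 100 x 48 mm; origin in the middle of its foot. Fixed; not to be touched.
- start_top (a point): Centre of the top of the stirrer's start button: a round metal cap 24 mm wide in a black bezel on the stirrer's deck, 115 mm from the bottle's middle on the robot's side (-x of gasline). The button points straight up; its top is 56 mm above the bench and 11 mm above the deck when out. The stirrer is a white slab 210 x 130 x 45 mm.
- start (a joint): Travel of the start button: 0 is out, 0.005 m fully in. It slides straight down against about 4 N of friction with no spring, and stays where it is pushed.
- vial: Small loose glass vial with a black cap, 26 mm wide, 58 mm tall, standing between the stirrer and the lab jack; origin in the middle of its foot.
- boat: Loose white porcelain combustion boat 92 x 17 x 12 mm on the bench to the robot's right; origin in the middle of its underside.
- jar: Loose amber jar with a black lid, 58 mm wide, 85 mm tall, on the bench to the robot's left; origin in the middle of its foot.

How it is judged:
By the outcome, as a careful person would: the job done as asked, in the order asked, and still so for the second after the job is handed in, with the robot touching nothing.
It also fails if it takes over 64 s, if anything falls off the work surface, if the arm or the gripper's body presses on something with over 40 N, if the wrist force passes 120 N, or if a joint passes its speed limit or range.

## Robot

A 6-joint arm with a two-finger parallel gripper is mounted at the origin on the work surface. World frame = base frame: x ahead of the robot, y to its left, z up, the work surface at z = 0. Lengths are in mm, angles in degrees, forces in N, time in s.
With the tool pointing down it reaches from about 350 to 850 mm from the base axis. Payload 8.1 kg.
Tool frame: the origin (TCP) lies between the finger pads; the fingertips stand 22 mm ahead of it and the grasp point (between the pads) lies 3 mm ahead of it; z points along the fingers, y is the line along which they close (so a half turn about z gives the same grasp; the last joint's range is limited). The gripper opens to 85 mm and grips with 20 to 120 N. Pads are 22 mm wide; open, the fingers measure 114 mm over their backs; the gripper's body (76 mm by 85 mm) begins 54 mm behind the grasp point. The pads swing forward as they close: fully open they stand 13 mm farther back than shut.
Start: joints at [63.289, 7.471, 85.268, -0, 87.261, -4.893], TCP at [222.977, 557.034, 253.292] pointing down, gripper open.
Joint ranges: [-169.43, 169.43], [-51.17, 129.36], [1.28, 143.12], [-76.62, 256.62], [0, 156.53], [-152.29, 152.29]. Speed limits (degrees/s): [136.94, 136.94, 159.86, 180, 180, 180].

## Interface

Orientations are given as [roll, pitch, yaw] about the fixed x, y, z axes, in that order (R = Rz(yaw) Ry(pitch) Rx(roll)).
In Python, from bench import r, vision gives the robot as it stands.
- The arm moves only by the tool step_arm, never from a script. Its argument "targets" is a list that holds one entry, the list of rows, each a list of 6 numbers: the shift along the world's x, y, z in mm, then the turn, a rotation vector about the world's x, y, z in rad. In form: [[[x, y, z, rx, ry, rz], ...]]. A call has 1 to 12 rows; each row is the pose to reach, as a shift and turn from the pose commanded when the call began; what a row does not reach only later rows make up. A row lasts 1/12 s, in which the tool goes at most 41.7 mm and 7.16 degrees, less where a joint would pass 70% of its speed; a pose out of reach is approached as far as the arm can. A call with a gripper value outside its range is refused whole. "fingers" is the gripper's target within -1 to 1 (shut at 1, half-way at 0, fully open at -1), set as the call begins (left out, the last holds). The fingers move at their own pace and stop on an object; "newtons" is the grip in N (left out, the last holds). Time passes only in rows, so rows that repeat a pose let the fingers close. It gives the time, the measured TCP pose, the force, the opening and the grip force at its end, in the units of the state.
- r.sense(): the state, without advancing time (a new reading comes with each control period).
- vision.snapshot(name): name is "scene" or "top" or "wrist"; returns a dict with "img" (480x640x3 uint8, blue, green, red), "mtx" (3x3 intrinsics, pixels), "eye" and "attitude" of the camera in the world. Camera axes: x right, y up, looking along -z (the intrinsics and any distortion apply to the point x, -y, -z); pixel columns grow to the right and rows downward; lengths in mm; the calibration is good to about 2 mm. A picture is of the moment at which its call begins. There is no depth.
- r.hand_in(): hands the job in; it is judged then, once.
The state is a dict: "time": time; "joint_pos": joint angles; "qd": joint speeds; "joint_efforts": joint torques, N m; "tool_pos": TCP position; "tcp_rot": TCP orientation; "ft_force": force on the tool from outside, world axes, zero at the start; "wrist_torque": the same for the moment, N m; "finger_gap": finger opening in mm; "grip_force": force on a finger pad.
Only numpy, scipy, OpenCV 4.12 (cv2) and the standard library are available. Lean on these libraries where they do the work, as an engineer would, in place of code of your own. Each camera call takes 0.05 s, during which the arm holds its last target. There are 200 camera calls.

## Working session

There is one attempt and no reset: what is moved stays moved. The work goes in short steps, Python scripts to look and compute and a tool call to move; the robot and the scene stay as the last step left them, time stands still between calls to the robot, and variables do not carry over. Pictures are saved under pics/ and viewed, at most 10 in all, crops included, and the job is handed in when it is done.

Besides the shell and the picture viewer there is one more tool, called after ">>>" as a command line: name --argument value ..., lists and objects as JSON in quotes. step_arm: Moves the arm, as the interface text tells. Its arguments: {"type":"object","properties":{"targets":{"type":"array"},"fingers":{"type":"number"},"newtons":{"type":"number"}},"required":["targets"]}

```bash
mkdir -p pics; cat > h.py <<'E'
import numpy as np, cv2
from bench import r, vision
from scipy.spatial.transform import Rotation as R
def snap(n,f):
    s=vision.snapshot(n); cv2.imwrite('pics/'+f+'.png',s['img']); np.savez(f,**{k:np.array(v) for k,v in s.items()}); return s
def load(f): return dict(np.load(f+'.npz',allow_pickle=True))
def att(s):
    a=np.array(s['attitude'],float)
    return a if a.shape==(3,3) else R.from_euler('xyz',a,degrees=True).as_matrix()
def ray(s,u,v):
    d=np.linalg.inv(s['mtx'])@[u,v,1.]; return np.array(s['eye'],float),att(s)@(d*[1,-1,-1])
def plane(s,u,v,z):
    e,d=ray(s,u,v); return e+d*(z-e[2])/d[2]
def proj(s,p):
    q=att(s).T@(np.array(p,float)-s['eye'])*[1,-1,-1]; q=s['mtx']@q; return q[:2]/q[2]
E
python3 - <<'E'
from h import *
for n in ('scene','top'):
    s=snap(n,n); print(n,s['eye'],s['attitude'],s['mtx'],s.keys())
print(r.sense())
E
```

```text
scene [1060.41560174 -233.62299703 1101.7514736 ] [31.42273295  0.74645041 71.32238874] [[578.43049765   0.         307.75109219]
 [  0.         578.43049765 243.33740613]
 [  0.           0.           1.        ]] dict_keys(['img', 'mtx', 'eye', 'attitude'])
top [ 437.74254803  -38.55990421 1668.65988917] [  2.89530118  -0.81949606 -91.54864403] [[599.5741565    0.         319.63690146]
 [  0.         599.5741565  242.18765205]
 [  0.           0.           1.        ]] dict_keys(['img', 'mtx', 'eye', 'attitude'])
{'time': 0.1, 'joint_pos': array([ 6.32901304e+01,  7.51336375e+00,  8.53241132e+01, -2.91815786e-04,
        8.72618221e+01, -4.89236292e+00]), 'qd': array([-0.01296325, -0.03094758, -0.19093822, -0.02039508,  0.01854837,
       -0.0571089 ]), 'joint_efforts': array([ 1.59340590e-03, -5.70961726e+01, -5.01933968e+01, -1.05837496e-04,
        8.45343660e-03,  7.20612161e-05]), 'tool_pos': array([222.75330233, 556.61297937, 252.31208804]), 'tcp_rot': array([-1.79901038e+02, -8.17823337e-03,  1.58182500e+02]), 'ft_force': array([ 0.25035841, -0.18714106,  0.5702057 ]), 'wrist_torque': array([-0.0049661 , -0.05429159, -0.02194841]), 'grip_force': 0.0, 'finger_gap': 85.5815126564873}
```

View pics/scene.png

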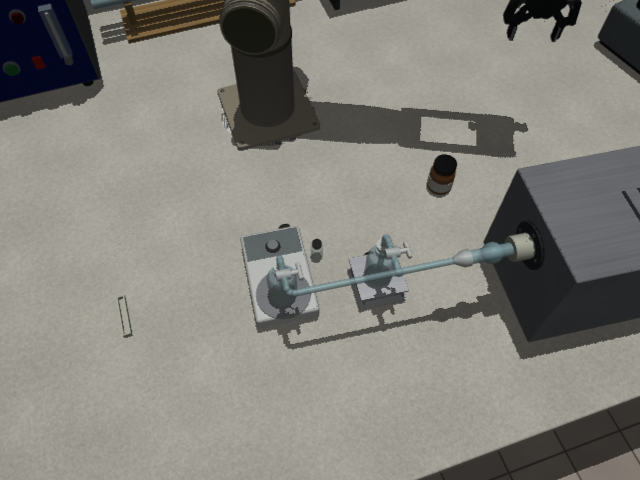

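View pics/top.png

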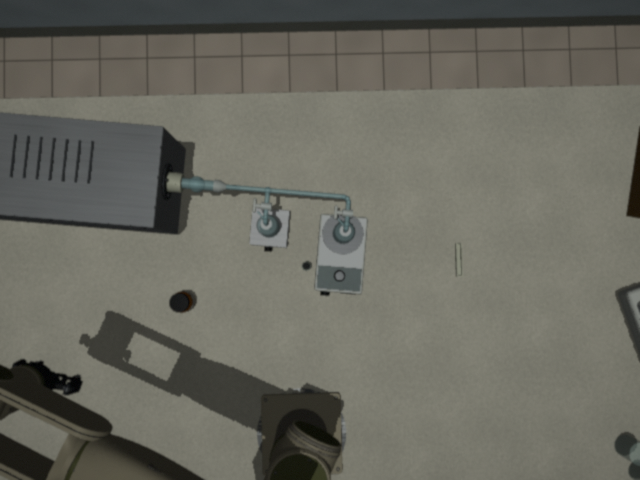

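The scene view shows the stirrer with its bottle under the far branch B (top view: corner near (349,196), tee near (267,191), ground joint near (215,187), button near (340,276)). I'll enlarge both views to measure it.

```bash
python3 - <<'E'
from h import *
a=load('top')['img'][165:305,160:380]; b=load('scene')['img'][215:335,235:535]
a=cv2.resize(a,None,fx=3.5,fy=3.5,interpolation=cv2.INTER_CUBIC);b=cv2.resize(b,None,fx=2.6,fy=2.6,interpolation=cv2.INTER_CUBIC)
cv2.imwrite('pics/ca.png',a);cv2.imwrite('pics/cb.png',b)
E
```

```text
(no output)
```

View pics/ca.png

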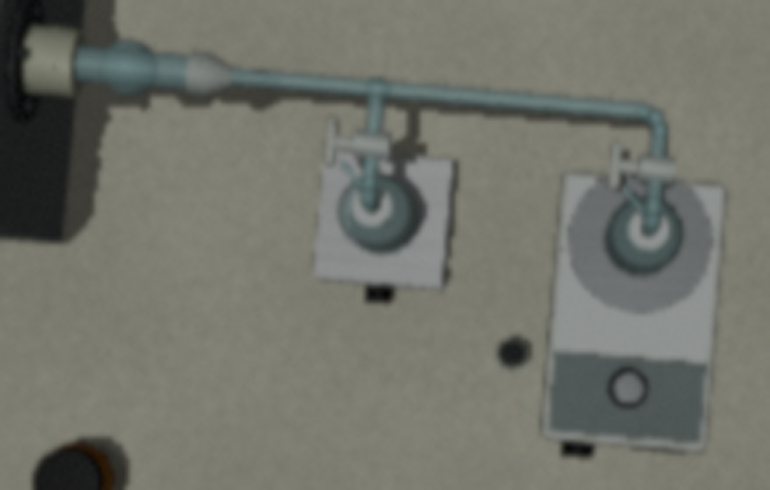

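View pics/cb.png

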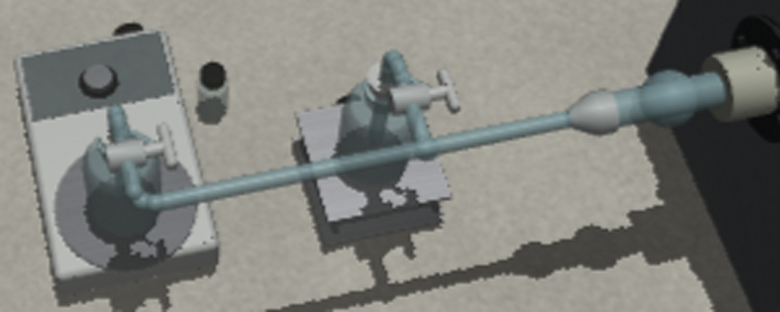

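Top crop: tee (376,90), corner (655,108), B bend (651,228), joint's narrow end (232,75), button (628,388). Scene crop: tee (425,148), corner (145,200), joint end (572,112), button (98,77).

```bash
python3 - <<'E'
from h import *
t,s=load('top'),load('scene')
T=lambda x,y:((x+.5)/3.5-.5+160,(y+.5)/3.5-.5+165)
S=lambda x,y:((x+.5)/2.6-.5+235,(y+.5)/2.6-.5+215)
P={'joint':(232,75,572,112,200),'tee':(376,90,425,148,200),'corner':(657,106,143,202,200),'button':(628,388,98,77,56)}
for k,(a,b,c,d,z) in P.items(): print(k,plane(t,*T(a,b),z).round(1),plane(s,*S(c,d),z).round(1))
for k,x,y in(('aend',371,205),('bend',651,230)): print(k,plane(t,*T(x,y),200).round(1))
# tube edge fit: centroid of tube columns in top
for a,b in((240,265),(275,340)):
  pts=[]
  for u in range(a,b,3):
    c=t['img'][183:203,u].astype(float); w=np.clip(c[:,0]-c[:,2]-5,0,None)
    if w.sum()>10: pts.append(plane(t,u,183+(w*np.arange(20)).sum()/w.sum(),200)[:2])
  pts=np.array(pts);print(np.polyfit(pts[:,1],pts[:,0],1),pts[[0,-1]].round(1), len(pts))
E
```

```text
joint [655.6 165.1 200. ] [649.8 170.9 200. ]
tee [642.5  64.3 200. ] [642.7  64.1 200. ]
corner [ 626.2 -133.   200. ] [ 619.  -129.9  200. ]
button [ 427.7 -113.6   56. ] [ 428.5 -113.5   56. ]
aend [561.5  69.6 200. ]
bend [ 538.8 -126.2  200. ]
[1.15084330e-01 6.35903831e+02] [[651.1 130.6]
 [644.1  71.8]] 9
[1.10888816e-01 6.36356100e+02] [[ 641.5   44.8]
 [ 624.1 -109.9]] 22
```

>>> step_arm --targets '[[[0,0,40,0,0,0],[0,0,80,0,0,0],[0,0,120,0,0,0],[0,0,150,0,0,0],[29,-27,150,0,0,0],[58,-54,150,0,0,0],[87,-81,150,0,0,0],[116,-108,150,0,0,0],[145,-135,150,0,0,0],[174,-162,150,0,0,0],[203,-189,150,0,0,0],[232,-216,150,0,0,0]]]' --fingers 1

```text
time: 1.1
tool_pos: [455.9, 339.4, 402.9]
tcp_rot: [-180.0, -0.0, 158.2]
ft_force: [-0.0, -0.3, 0.1]
finger_gap: -0.2
grip_force: 0.0
```

>>> step_arm --targets '[[[29,-27,0,0,0,0],[57,-54,0,0,0,0],[85,-81,0,0,0,0],[113,-108,0,0,0,0],[141,-135,0,0,0,0],[169,-162,0,0,0,0],[190,-180,0,0,0,0],[198,-187,-20,0,0,0],[198,-187,-40,0,0,0],[198,-187,-60,0,0,0],[198,-187,-60,0,0,0],[198,-187,-60,0,0,0]]]'

```text
time: 2.1
tool_pos: [652.1, 153.8, 341.3]
tcp_rot: [-179.9, -0.2, 158.2]
ft_force: [0.6, 0.2, -0.4]
finger_gap: -0.0
grip_force: 0.0
```

```bash
python3 - <<'E'
from h import *
s=snap('wrist','w1'); q=r.sense(); print(q['time'],q['tool_pos'],q['tcp_rot'],q['finger_gap'],q['joint_pos'],s['eye'],s['attitude'])
for p in [(652.7,154.2,206),(643.2,64.7,206),(653.9,166,200),(622,-134,206),(542.5,-125.6,206)]: print(proj(s,p).round(0))
E
```

```text
2.15 [652.7305136  154.12623914 343.45935063] [-1.79975279e+02 -4.40373381e-02  1.58193504e+02] -0.2878505329291743 [ 8.90676358e+00  1.77384342e+01  6.42008976e+01  1.25076991e-03
  9.81111547e+01 -5.92865737e+01] [582.21806946 181.22725654 462.13759327] [-17.30917162   0.12821549  68.17481088]
[328. 235.]
[222. 264.]
[342. 230.]
[  6. 322.]
[-48. 237.]
```

View pics/w1.png

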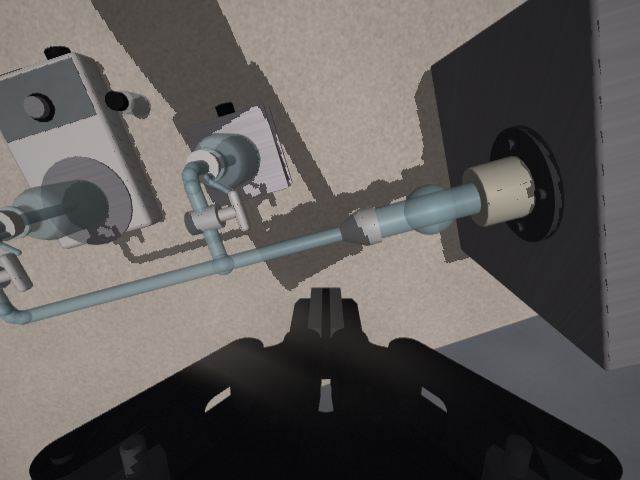

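The wrist view confirms the geometry: tee at (222,264) and joint end near (340,233), both where predicted. Next I'll lower onto line_start and trace to the tee.

>>> step_arm --targets '[[[0,0,-15,0,0,0],[0,0,-30,0,0,0],[0,0,-45,0,0,0],[0,0,-60,0,0,0],[0,0,-70,0,0,0],[0,0,-80,0,0,0],[0,0,-87,0,0,0],[0,0,-92,0,0,0],[0,0,-95,0,0,0],[0,0,-97,0,0,0],[0,0,-97,0,0,0],[0,0,-97,0,0,0]]]'

```text
time: 3.15
tool_pos: [653.2, 154.1, 246.8]
tcp_rot: [180.0, 0.0, 158.2]
ft_force: [-0.3, 0.5, 0.2]
finger_gap: -0.2
grip_force: 0.0
```

>>> step_arm --targets '[[[0,0,0,0,0,0],[0,0,0,0,0,0],[0,0,0,0,0,0],[-0.3,-2.5,0,0,0,0],[-0.5,-5,0,0,0,0],[-0.8,-7.5,0,0,0,0],[-1.1,-10,0,0,0,0],[-1.3,-12.5,0,0,0,0],[-1.6,-15,0,0,0,0],[-1.9,-17.5,0,0,0,0],[-2.1,-20,0,0,0,0],[-2.4,-22.5,0,0,0,0]]]'

```text
time: 4.15
tool_pos: [650.6, 131.2, 246.3]
tcp_rot: [-180.0, 0.0, 158.2]
ft_force: [0.3, 0.6, -1.0]
finger_gap: 0.2
grip_force: 0.0
```

>>> step_arm --targets '[[[-0.3,-2.5,0,0,0,0],[-0.5,-5,0,0,0,0],[-0.8,-7.5,0,0,0,0],[-1.1,-10,0,0,0,0],[-1.3,-12.5,0,0,0,0],[-1.6,-15,0,0,0,0],[-1.9,-17.5,0,0,0,0],[-2.1,-20,0,0,0,0],[-2.4,-22.5,0,0,0,0],[-2.7,-25,0,0,0,0],[-2.9,-27.5,0,0,0,0],[-3.2,-30,0,0,0,0]]]'

```text
time: 5.15
tool_pos: [647.4, 101.3, 246.3]
tcp_rot: [-180.0, 0.0, 158.2]
ft_force: [0.7, 0.5, -0.3]
finger_gap: 0.2
grip_force: 0.0
```

>>> step_arm --targets '[[[-0.3,-2.5,0,0,0,0],[-0.5,-5,0,0,0,0],[-0.8,-7.5,0,0,0,0],[-1.1,-10,0,0,0,0],[-1.3,-12.5,0,0,0,0],[-1.6,-15,0,0,0,0],[-1.9,-17.5,0,0,0,0],[-2.1,-20,0,0,0,0],[-2.4,-22.5,0,0,0,0],[-2.7,-25,0,0,0,0],[-2.9,-27.5,0,0,0,0],[-3.2,-30,0,0,0,0]]]'

```text
time: 6.15
tool_pos: [644.2, 71.3, 246.3]
tcp_rot: [180.0, 0.0, 158.2]
ft_force: [0.6, -0.4, 0.2]
finger_gap: 0.1
grip_force: 0.0
```

```bash
python3 - <<'E'
from h import *
s=snap('wrist','w2'); q=r.sense(); print(q['time'],q['tool_pos'],q['tcp_rot'])
for n,p in dict(tee=(643.2,64.7,200),rm=(632.6,-34.7,200),cor=(622,-134.1,200),bend=(542.5,-125.6,200),but=(428,-113.5,56)).items(): print(n,proj(s,p).round(0))
E
```

```text
6.2 [644.14951869  70.81271103 246.28838381] [-1.79984684e+02  3.90406603e-03  1.58164359e+02]
tee [315. 283.]
rm [146. 327.]
cor [ -9. 367.]
bend [-94. 244.]
but [24. 64.]
```

View pics/w2.png

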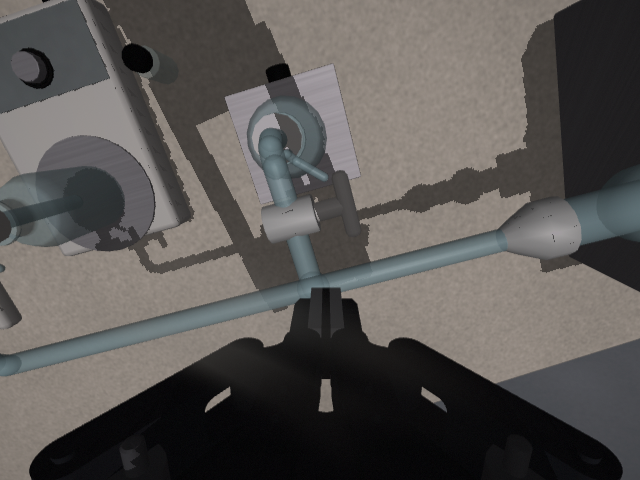

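The wrist view shows the tee at about (313,283), the tube passing near (146,328) and the button at (28,66). All are within about 2 mm of the predictions, so I'll follow the run towards the corner.

>>> step_arm --targets '[[[-0.3,-2.5,0,0,0,0],[-0.5,-5,0,0,0,0],[-0.8,-7.5,0,0,0,0],[-1.1,-10,0,0,0,0],[-1.3,-12.5,0,0,0,0],[-1.6,-15,0,0,0,0],[-1.9,-17.5,0,0,0,0],[-2.1,-20,0,0,0,0],[-2.4,-22.5,0,0,0,0],[-2.7,-25,0,0,0,0],[-2.9,-27.5,0,0,0,0],[-3.2,-30,0,0,0,0]]]'

```text
time: 7.2
tool_pos: [641.0, 41.3, 246.3]
tcp_rot: [-180.0, 0.0, 158.2]
ft_force: [-0.1, -0.0, 0.4]
finger_gap: 0.3
grip_force: 0.0
```

>>> step_arm --targets '[[[-0.3,-2.5,0,0,0,0],[-0.5,-5,0,0,0,0],[-0.8,-7.5,0,0,0,0],[-1.1,-10,0,0,0,0],[-1.3,-12.5,0,0,0,0],[-1.6,-15,0,0,0,0],[-1.9,-17.5,0,0,0,0],[-2.1,-20,0,0,0,0],[-2.4,-22.5,0,0,0,0],[-2.7,-25,0,0,0,0],[-2.9,-27.5,0,0,0,0],[-3.2,-30,0,0,0,0]]]'

```text
time: 8.2
tool_pos: [637.8, 11.3, 246.3]
tcp_rot: [-180.0, 0.0, 158.2]
ft_force: [0.3, 0.8, 0.3]
finger_gap: 0.0
grip_force: 0.0
```

>>> step_arm --targets '[[[-0.3,-2.5,0,0,0,0],[-0.5,-5,0,0,0,0],[-0.8,-7.5,0,0,0,0],[-1.1,-10,0,0,0,0],[-1.3,-12.5,0,0,0,0],[-1.6,-15,0,0,0,0],[-1.9,-17.5,0,0,0,0],[-2.1,-20,0,0,0,0],[-2.4,-22.5,0,0,0,0],[-2.7,-25,0,0,0,0],[-2.9,-27.5,0,0,0,0],[-3.2,-30,0,0,0,0]]]'

```text
time: 9.2
tool_pos: [634.6, -18.7, 246.3]
tcp_rot: [180.0, -0.0, 158.2]
ft_force: [0.7, -0.3, 0.6]
finger_gap: -0.2
grip_force: 0.0
```

>>> step_arm --targets '[[[-0.3,-2.5,0,0,0,0],[-0.5,-5,0,0,0,0],[-0.8,-7.5,0,0,0,0],[-1.1,-10,0,0,0,0],[-1.3,-12.5,0,0,0,0],[-1.6,-15,0,0,0,0],[-1.9,-17.5,0,0,0,0],[-2.1,-20,0,0,0,0],[-2.4,-22.5,0,0,0,0],[-2.7,-25,0,0,0,0],[-2.9,-27.5,0,0,0,0],[-3.2,-30,0,0,0,0]]]'

```text
time: 10.2
tool_pos: [631.4, -48.7, 246.3]
tcp_rot: [180.0, 0.0, 158.2]
ft_force: [1.2, -0.3, -0.7]
finger_gap: -0.2
grip_force: 0.0
```

>>> step_arm --targets '[[[-0.3,-2.5,0,0,0,0],[-0.5,-5,0,0,0,0],[-0.8,-7.5,0,0,0,0],[-1.1,-10,0,0,0,0],[-1.3,-12.5,0,0,0,0],[-1.6,-15,0,0,0,0],[-1.9,-17.5,0,0,0,0],[-2.1,-20,0,0,0,0],[-2.4,-22.5,0,0,0,0],[-2.7,-25,0,0,0,0],[-2.9,-27.5,0,0,0,0],[-3.2,-30,0,0,0,0]]]'

```text
time: 11.2
tool_pos: [628.2, -78.8, 246.3]
tcp_rot: [-180.0, 0.0, 158.2]
ft_force: [0.4, 0.9, 0.4]
finger_gap: 0.2
grip_force: 0.0
```

```bash
python3 - <<'E'
from h import *
s=snap('wrist','w3'); q=r.sense(); print(q['time'],q['tool_pos'],q['tcp_rot'])
for n,p in dict(rm=(632.6,-34.7,200),cor=(622,-134.1,200),bm=(582.2,-129.8,200),bend=(542.5,-125.6,200),but=(428,-113.5,56)).items(): print(n,proj(s,p).round(0))
E
```

```text
11.25 [628.07766912 -79.20077143 246.26647855] [-1.79981948e+02  4.33799438e-04  1.58163899e+02]
rm [407. 260.]
cor [230. 305.]
bm [203. 239.]
bend [172. 164.]
but [193.   7.]
```

View pics/w3.png

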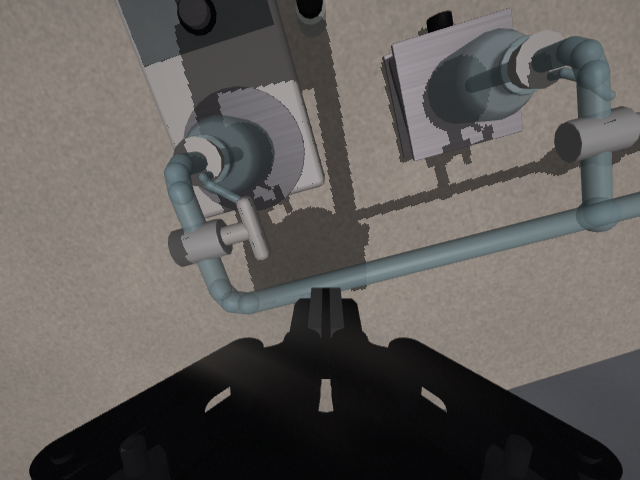

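The wrist view puts the corner's axis intersection near (228,305), branch B's middle at (203,240) and its bend near (177,160), all as predicted. I'll continue round the corner and along B.

>>> step_arm --targets '[[[-0.3,-2.5,0,0,0,0],[-0.5,-5,0,0,0,0],[-0.8,-7.5,0,0,0,0],[-1.1,-10,0,0,0,0],[-1.3,-12.5,0,0,0,0],[-1.6,-15,0,0,0,0],[-1.9,-17.5,0,0,0,0],[-2.1,-20,0,0,0,0],[-2.4,-22.5,0,0,0,0],[-2.7,-25,0,0,0,0],[-2.9,-27.5,0,0,0,0],[-3.2,-30,0,0,0,0]]]'

```text
time: 12.25
tool_pos: [624.9, -108.7, 246.3]
tcp_rot: [-180.0, -0.0, 158.2]
ft_force: [0.6, 1.1, -0.3]
finger_gap: 0.1
grip_force: 0.0
```

>>> step_arm --targets '[[[-0.3,-2.5,0,0,0,0],[-0.5,-5,0,0,0,0],[-0.8,-7.5,0,0,0,0],[-1.1,-10,0,0,0,0],[-1.3,-12.5,0,0,0,0],[-1.6,-15,0,0,0,0],[-1.9,-17.5,0,0,0,0],[-2.1,-20,0,0,0,0],[-2.4,-22.5,0,0,0,0],[-2.6,-25,0,0,0,0],[-2.6,-25,0,0,0,0],[-5.1,-24.7,0,0,0,0]]]'

```text
time: 13.25
tool_pos: [620.0, -133.3, 246.2]
tcp_rot: [180.0, 0.0, 158.2]
ft_force: [0.3, -0.1, 0.1]
finger_gap: -0.0
grip_force: 0.0
```

>>> step_arm --targets '[[[-2.5,0.3,0,0,0,0],[-5,0.5,0,0,0,0],[-7.5,0.8,0,0,0,0],[-10,1.1,0,0,0,0],[-12.5,1.3,0,0,0,0],[-15,1.6,0,0,0,0],[-17.5,1.9,0,0,0,0],[-20,2.1,0,0,0,0],[-22.5,2.4,0,0,0,0],[-25,2.7,0,0,0,0],[-27.5,2.9,0,0,0,0],[-30,3.2,0,0,0,0]]]'

```text
time: 14.25
tool_pos: [589.7, -129.9, 246.3]
tcp_rot: [180.0, 0.0, 158.2]
ft_force: [0.7, -0.2, -0.8]
finger_gap: -0.3
grip_force: 0.0
```

>>> step_arm --targets '[[[-2.5,0.3,0,0,0,0],[-5,0.5,0,0,0,0],[-7.5,0.8,0,0,0,0],[-10,1.1,0,0,0,0],[-12.5,1.3,0,0,0,0],[-15,1.6,0,0,0,0],[-17.5,1.9,0,0,0,0],[-20,2.1,0,0,0,0],[-22.5,2.4,0,0,0,0],[-25,2.7,0,0,0,0],[-27.5,2.9,0,0,0,0],[-30,3.2,0,0,0,0]]]'

```text
time: 15.25
tool_pos: [559.6, -126.8, 246.3]
tcp_rot: [180.0, 0.0, 158.2]
ft_force: [0.9, -0.8, 0.6]
finger_gap: -0.1
grip_force: 0.0
```

>>> step_arm --targets '[[[-2.5,0.3,0,0,0,0],[-5,0.5,0,0,0,0],[-7.5,0.8,0,0,0,0],[-10,1.1,0,0,0,0],[-12.5,1.3,0,0,0,0],[-15,1.6,0,0,0,0],[-17.5,1.9,0,0,0,0],[-17.5,1.9,0,0,0,0],[-17.5,1.9,0,0,0,0],[-17.5,1.9,0,0,0,0],[-17.5,1.9,0,0,0,0],[-17.5,1.9,0,0,0,0]]]'

```text
time: 16.25
tool_pos: [542.5, -124.9, 246.3]
tcp_rot: [-180.0, -0.0, 158.2]
ft_force: [-0.9, 0.4, 0.1]
finger_gap: 0.0
grip_force: 0.0
```

>>> step_arm --targets '[[[0,0,15,0,0,0],[0,0,30,0,0,0],[-20,2,30,0,0,0],[-45,4.5,30,0,0,0],[-70,7,30,0,0,0],[-95,9.5,30,0,0,0],[-114.5,11.5,30,0,0,0],[-114.5,11.5,0,0,0,0],[-114.5,11.5,-35,0,0,0],[-114.5,11.5,-70,0,0,0],[-114.5,11.5,-96,0,0,0],[-114.5,11.5,-96,0,0,0]]]'

```text
time: 17.25
tool_pos: [424.1, -111.9, 144.4]
tcp_rot: [-180.0, -0.6, 158.2]
ft_force: [0.1, 0.3, -0.3]
finger_gap: 0.0
grip_force: 0.0
```

```bash
python3 - <<'E'
from h import *
s=snap('wrist','w4'); q=r.sense(); print(q['time'],q['tool_pos'],q['tcp_rot'])
print(proj(s,(428,-113.5,56)),proj(s,(440,-113.5,56)),proj(s,(428,-101.5,56)))
E
```

```text
17.3 [ 425.66959259 -112.51419154  147.66142005] [-179.99808524   -0.35840225  158.1784141 ]
[326.72378857 261.60519745] [333.30182547 277.05970876] [343.54035266 255.29068362]
```

View pics/w4.png

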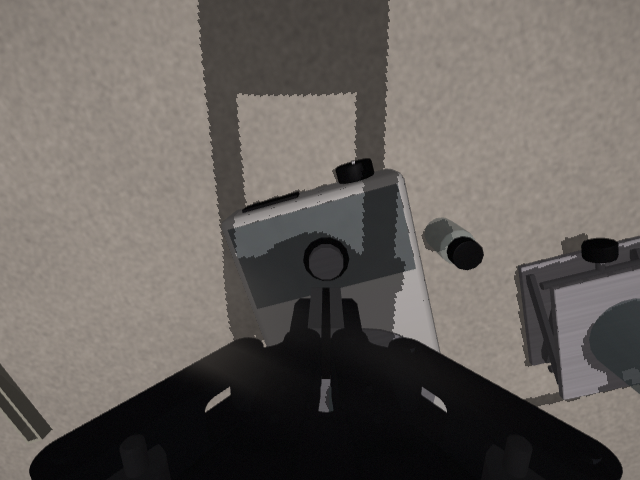

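The wrist view shows the button at (326,261), exactly where predicted, so I'll press straight down.

>>> step_arm --targets '[[[0,0,-12,0,0,0],[0,0,-26,0,0,0],[0,0,-40,0,0,0],[0,0,-52,0,0,0],[0,0,-60,0,0,0],[0,0,-65,0,0,0],[0,0,-68,0,0,0],[0,0,-70,0,0,0],[0,0,-71,0,0,0],[0,0,-72,0,0,0],[0,0,-73,0,0,0],[0,0,-74,0,0,0]]]'

```text
time: 18.3
tool_pos: [428.3, -113.5, 76.9]
tcp_rot: [-180.0, 0.1, 158.2]
ft_force: [-1.0, -0.5, 4.5]
finger_gap: -0.4
grip_force: 2.0
```

>>> step_arm --targets '[[[0,0,-0.5,0,0,0],[0,0,-1,0,0,0],[0,0,-1.5,0,0,0],[0,0,-2,0,0,0],[0,0,-2.5,0,0,0],[0,0,-3,0,0,0],[0,0,-3,0,0,0],[0,0,-3,0,0,0]]]'

```text
time: 18.97
tool_pos: [428.2, -113.5, 73.4]
tcp_rot: [-180.0, 0.0, 158.2]
ft_force: [2.6, -0.5, 3.1]
finger_gap: -0.0
grip_force: 1.6
```

Still at sliding friction, about 0.5 mm short. I'll press until the force rises.

>>> step_arm --targets '[[[0,0,-0.4,0,0,0],[0,0,-0.8,0,0,0],[0,0,-1.2,0,0,0],[0,0,-1.5,0,0,0],[0,0,-1.5,0,0,0],[0,0,-1.5,0,0,0]]]'

```text
time: 19.47
tool_pos: [428.3, -113.5, 72.9]
tcp_rot: [-180.0, 0.0, 158.2]
ft_force: [-3.5, 0.5, 14.7]
finger_gap: -0.2
grip_force: 7.5
```

The force rose to 14.7 N at 72.9 mm, so the button is at its stop. Now I'll lift clear.

>>> step_arm --targets '[[[0,0,2,0,0,0],[0,0,6,0,0,0],[0,0,14,0,0,0],[0,0,26,0,0,0],[0,0,42,0,0,0],[0,0,60,0,0,0],[0,0,80,0,0,0],[0,0,100,0,0,0],[0,0,115,0,0,0],[0,0,120,0,0,0],[0,0,120,0,0,0],[0,0,120,0,0,0]]]'

```text
time: 20.47
tool_pos: [427.6, -113.2, 191.2]
tcp_rot: [-180.0, -0.0, 158.2]
ft_force: [-0.5, 0.0, -0.4]
finger_gap: -0.4
grip_force: 0.0
```

```bash
python3 - <<'E'
from h import *
q=r.sense(); print(q['time'],q['tool_pos'],q['ft_force'],np.abs(q['qd']).max()); print(r.hand_in())
E
```

```text
20.4667 [ 427.57037304 -113.24353293  191.20980569] [-0.47327384  0.03116154 -0.38204186] 1.1740975235037703
the job is handed in; nothing more can be done
None
```

I traced the gas line about 18 mm above the glass, from the ground joint through the tee and round the corner to the bend of branch B over the stirrer bottle, with no contact force along the way; then I pressed the start button down to its stop (14.7 N), lifted clear and handed the job in at 20.5 s.

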